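# Run the spice tubes to the deep end of a lidded tilting dish, then take off its lid

### The arm

A 6-joint arm with a two-finger parallel gripper is mounted at the origin on a cart in front of the work surface, level with it; the furniture and walls round the work are solid. World frame = base frame: x ahead of the robot, y to its left, z up, the work surface at z = 0. Lengths are in m, angles in rad, forces in N, time in s.
With the tool pointing down it reaches from about 0.325 to 1 m from the base axis. Payload 5.1 kg.
Tool frame: the origin (TCP) lies where the fingers leave the gripper's body, on its centre line; the fingertips stand 73 mm ahead of it and the grasp point (between the pads) lies 54 mm ahead of it; z points along the fingers, y is the direction in which the jaws open and shut (so a half turn about z gives the same grasp; the last joint's range is limited). The gripper opens to 85 mm and grips with 20 to 120 N. Pads are 22 mm wide; open, the fingers measure 114 mm over their backs; the gripper's body (76 mm by 85 mm) begins 54 mm behind the grasp point. The pads swing forward as they close: fully open they stand 13 mm farther back than shut.
Start: joints at [-1.329, 0.124, 1.65, -0, 1.367, -0.083], TCP at [0.207, -0.616, 0.304] pointing down, gripper open.
Joint ranges: [-2.61, 2.61], [-1.02, 2.33], [0.03, 2.71], [-1.35, 4.49], [0.32, 2.68], [-2.91, 2.91]. Speed limits (rad/s): [2.57, 2.57, 3.14, 3.14, 3.14, 3.14].

### API

Orientations are given as [roll, pitch, yaw] about the fixed x, y, z axes, in that order (R = Rz(yaw) Ry(pitch) Rx(roll)).
In Python, from plant import * gives the robot as it stands. The module is installed in compiled form; this text tells all that it offers.
- The arm moves only by the tool drive_tool, never from a script. Its argument "plan" is a list of rows, each a list of 6 numbers: the shift along the tool's x, y, z in m, then the turn, a rotation vector about the tool's x, y, z in rad. A call has 1 to 5 rows; each row is the pose to reach, as a shift and turn from the pose commanded when the call began, along the tool's axes at that moment; what a row does not reach only later rows make up. A row lasts 1/8 s, in which the tool goes at most 62.5 mm and 10.7 degrees, less where a joint would pass 70% of its speed; a pose out of reach is approached as far as the arm can. A call with a gripper value outside its range is refused whole. "fingers" is the opening in per cent of the stroke, from 0 (shut) to 100 (fully open), set as the call begins (left out, the last holds). The fingers move at their own pace and stop on an object; the grip force is fixed at half the most. Time passes only in rows, so rows that repeat a pose let the fingers close. It gives the time, the measured TCP pose, the force and the opening at its end, in the units of the state.
- observe(): the state, without advancing time (a new reading comes with each control period).
- grab_frame(name): name is "scene" or "top" or "wrist"; returns the picture (480x640x3 uint8, red, green, blue); there is no depth.
- calibration(name): a dict with "mtx" (3x3 intrinsics, pixels), "eye" and "attitude" of the camera in the world; the wrist camera has in their place "hand_eye" (4x4, takes a point from camera to tool coordinates, whose origin is the TCP and whose axes are the flange's). Camera axes: x right, y up, looking along -z (the intrinsics and any distortion apply to the point x, -y, -z); pixel columns grow to the right and rows downward; lengths in m; the calibration is good to about 2 mm. A picture is of the moment at which its call begins: read the wrist's pose just before it. calibration takes no time and is no camera call.
- sign_off(): hands the job in, once; it reports no verdict.
The state is a dict: "clock": time; "qpos": joint angles; "joint_vel": joint speeds; "tau": joint torques, N m; "tcp_pos": TCP position; "ee_rot": TCP orientation; "contact_force": force on the tool from outside, world axes, zero at the start; "ft_torque": the same for the moment, N m; "grip_width": opening from 0.0 (shut) to 1.0 (fully open).
Only numpy, scipy, OpenCV 4.12 (cv2) and the standard library are available. Lean on these libraries where they do the work, as an engineer would, in place of code of your own. Each camera call takes 0.05 s, during which the arm holds its last target.

### The job

Three spice tubes lie on the raised floor at the shallow end of the lidded dish on the tilting stand. With the loose lid kept on, tip the dish until all three tubes have rolled into the deep end (pressing down on the ribbed pad on the lid does both), then ease it back level slowly instead of letting it snap back. Then lift the lid off by its knob and set it down gently, without dropping it, right way up, flat on the free part of the chopping board, without disturbing the peeler that lies on it.

Things in the scene. Friction and masses are not known exactly. Their poses are not given: they have to be found in the camera images.
- dish (a joint): tilt of the dish on its stand (rad): 0 level, at rest on its stop; grows as the deep end goes down, other stop at 0.36. A spring brings it back level; if let go it snaps back (over 2 rad/s), so follow it up with the finger; holding it down at the far stop takes about 4 to 5 N on the thumb pad, which then stands about 31 mm lower than with the dish level. The tubes roll to the deep end as soon as the dish leans that way.
- stand: fixed wooden stand, foot 140 x 160 x 12 mm, two cheeks 86 mm high that carry the dish; origin under its centre on the worktop; it may be turned any way round; its -x points to the deep end of the dish, y along the pivot axis, which lies 78 mm above the origin. The white dish measures 210 x 110 x 44 mm outside and 200 x 100 mm inside; its rim is 94 mm above the worktop when level
- dish_seat (a point): centre of the dish's mouth, in the plane of its rim, where the lid's origin rests; axes of the dish: -x to the deep end, z up out of the dish
- deep_end (a point): centre of the floor of the deep end of the dish; axes of the dish. The deep end is 79 mm long (x) and 100 mm wide, 38 mm below the rim; the floor of the rest is a 6 mm step higher
- lid: loose clear lid, 223 x 123 mm, 4 mm plate with a grey frame whose skirt reaches 8.5 mm below the plate's underside, 2.5 mm loose round the dish's rim; 0.16 kg. Origin at the centre of the plate's underside; -x to the deep end, where it carries the ribbed pad; z up
- lid_knob (a point): middle of the lid's round steel knob (25 mm diameter, 30 mm tall, standing on the plate's centre), 22 mm above the underside of the plate and 30 mm above the skirt's lower edge (which rests on the board when the lid lies there); axes of the lid
- thumb_pad (a point): centre of the top of the ribbed grey pad (30 x 50 mm) on the lid over the deep end, 85 mm from the knob's axis; press here. Axes of the lid
- tube1_mid (a point): middle of a loose steel spice tube with cork ends, 24 mm diameter, 90 mm long along its y axis, lying across the dish under the lid; 0.05 kg
- tube2_mid (a point): middle of a loose steel spice tube with cork ends, 24 mm diameter, 90 mm long along its y axis, lying across the dish under the lid; 0.05 kg
- tube3_mid (a point): middle of a loose steel spice tube with cork ends, 24 mm diameter, 90 mm long along its y axis, lying across the dish under the lid; 0.05 kg
- board: fixed wooden chopping board, 240 mm (its x) x 340 mm (its y) x 22 mm thick; origin at the centre of its underside on the worktop. The peeler lies along its +y edge; the rest is free. It and the dish's stand may stand in each other's place, left or right
- peeler: loose peeler, 170 x 25 x 18 mm, lying on the board along the board's x, about 140 mm from the board's centre towards its +y edge; origin under its centre; leave alone

How it is judged:
On the way, in this order (a step that is already met when the one before it is completed fails the run):
1. all three tubes lie in the deep end, the lid still on, and the dish is back level (x of tube1_mid in the frame of deep_end between -0.034 and 0.034 m and y of tube1_mid in the frame of deep_end between -0.03 and 0.03 m and z of tube1_mid in the frame of deep_end between 0 and 0.035 m and x of tube2_mid in the frame of deep_end between -0.034 and 0.034 m and y of tube2_mid in the frame of deep_end between -0.03 and 0.03 m and z of tube2_mid in the frame of deep_end between 0 and 0.035 m and x of tube3_mid in the frame of deep_end between -0.034 and 0.034 m and y of tube3_mid in the frame of deep_end between -0.03 and 0.03 m and z of tube3_mid in the frame of deep_end between 0 and 0.035 m and distance between lid and dish_seat below 0.012 m and value of joint dish below 0.06 rad), for 0.2 s.
2. the lid is lifted clear of the dish (distance between lid and dish_seat above 0.04 m), for 0.1 s.
At the end, for the whole second after the job is handed in: All three tubes lie in the deep end of the dish, the dish is at rest within 0.06 rad of level, and the lid lies still, flat (within 0.06 rad) and right way up on the chopping board, its centre within 90 mm (board's x) and 130 mm (board's y) of the board's centre (x of tube1_mid in the frame of deep_end between -0.034 and 0.034 m and y of tube1_mid in the frame of deep_end between -0.03 and 0.03 m and z of tube1_mid in the frame of deep_end between 0 and 0.035 m and x of tube2_mid in the frame of deep_end between -0.034 and 0.034 m and y of tube2_mid in the frame of deep_end between -0.03 and 0.03 m and z of tube2_mid in the frame of deep_end between 0 and 0.035 m and x of tube3_mid in the frame of deep_end between -0.034 and 0.034 m and y of tube3_mid in the frame of deep_end between -0.03 and 0.03 m and z of tube3_mid in the frame of deep_end between 0 and 0.035 m and value of joint dish below 0.06 rad and angle between lid's own z axis and vertical below 0.06 rad and contact force between lid and board above 0.3 N and x of lid in the frame of board between -0.09 and 0.09 m and y of lid in the frame of board between -0.14 and 0.13 m and z of lid in the frame of board below 0.036 m and linear speed of lid below 0.02 m/s); the robot touches nothing.
It fails at once if the lid came off the dish before all the tubes were in the deep end (distance between lid and dish_seat above 0.02 m and not ((x of tube1_mid in the frame of deep_end between -0.034 and 0.034 m and y of tube1_mid in the frame of deep_end between -0.03 and 0.03 m and z of tube1_mid in the frame of deep_end between 0 and 0.035 m and x of tube2_mid in the frame of deep_end between -0.034 and 0.034 m and y of tube2_mid in the frame of deep_end between -0.03 and 0.03 m and z of tube2_mid in the frame of deep_end between 0 and 0.035 m and x of tube3_mid in the frame of deep_end between -0.034 and 0.034 m and y of tube3_mid in the frame of deep_end between -0.03 and 0.03 m and z of tube3_mid in the frame of deep_end between 0 and 0.035 m))).
It fails at once if the dish was let snap back (velocity of joint dish below -2 rad/s).
It fails at once if the lid was dropped from more than about 15 mm, or slammed on the board (contact force between lid and board above 40 N or (contact force between the fingers and lid below 0.05 N and distance between lid and dish_seat above 0.04 m and linear speed of lid above 0.55 m/s)).
It fails at once if the peeler was disturbed (distance of peeler from where it was at the start of the episode above 0.02 m).
It also fails if it takes over 61 s, if anything falls off the work surface, if the arm or the gripper's body presses on something with over 40 N, if the wrist force passes 120 N, or if a joint passes its speed limit or range.

## Working session

There is one attempt and no reset: what is moved stays moved. The work goes in short steps, Python scripts to look and compute and a tool call to move; the robot and the scene stay as the last step left them, time stands still between calls to the robot, and variables do not carry over. Pictures are saved under pics/ and viewed, and the job is handed in when it is done.

Besides the shell and the picture viewer there is one more tool, called after ">>>" as name(argument=value, ...) on one line, values as JSON. drive_tool: Moves the arm, as the interface text tells. Its arguments: {"type":"object","properties":{"plan":{"type":"array","items":{"type":"array","items":{"type":"number"}}},"fingers":{"type":"number"}},"required":["plan"]}

```bash
mkdir -p pics
python3 - <<'E'
from plant import *
import cv2
o=observe(); print(o)
for n in ("scene","top"):
    cv2.imwrite(f"pics/{n}0.png",grab_frame(n)[:,:,::-1]); print(n,calibration(n))
print(calibration("wrist"))
E
```

```text
{'clock': 0.0, 'qpos': array([-1.32858445e+00,  1.24505570e-01,  1.65167301e+00, -8.08832138e-07,
        1.36751610e+00, -8.25992959e-02]), 'joint_vel': array([-0.00072953, -0.00075983, -0.00140579, -0.00080133, -0.00040617,
       -0.00126279]), 'tau': array([-1.13765378e-03, -4.23611605e+01, -3.65450943e+01, -9.02851639e-05,
        7.08698688e-03,  1.51737567e-06]), 'tcp_pos': array([ 0.20729573, -0.61557045,  0.30265316]), 'ee_rot': array([-3.13949773e+00, -1.72639167e-04,  3.24811160e-01]), 'contact_force': array([-0.06442384, -0.42123082,  0.48266589]), 'ft_torque': array([ 0.00775715, -0.01422546, -0.01444603]), 'grip_width': 1.0011377933632541}
scene {'mtx': array([[524.73132398,   0.        , 312.08109983],
       [  0.        , 524.73132398, 236.98862438],
       [  0.        ,   0.        ,   1.        ]]), 'eye': array([-0.08951981,  0.61837904,  0.65247998]), 'attitude': array([ 1.03971536,  0.01387142, -2.34225995])}
top {'mtx': array([[466.52701252,   0.        , 318.59316821],
       [  0.        , 466.52701252, 245.42448833],
       [  0.        ,   0.        ,   1.        ]]), 'eye': array([0.49652932, 0.00317223, 0.9689371 ]), 'attitude': array([ 8.47182101e-02,  7.09333655e-04, -1.58612953e+00])}
{'mtx': array([[332.08021446,   0.        , 317.09562548],
       [  0.        , 332.08021446, 232.26275207],
       [  0.        ,   0.        ,   1.        ]]), 'hand_eye': array([[ 3.26318134e-04,  9.61841451e-01,  2.73607232e-01,
         6.89402811e-02],
       [ 9.99999947e-01, -3.09603259e-04, -1.04269425e-04,
         1.03349207e-03],
       [-1.55809642e-05,  2.73607252e-01, -9.61841500e-01,
        -7.05771769e-02],
       [ 0.00000000e+00,  0.00000000e+00,  0.00000000e+00,
         1.00000000e+00]])}
```

View pics/top0.png

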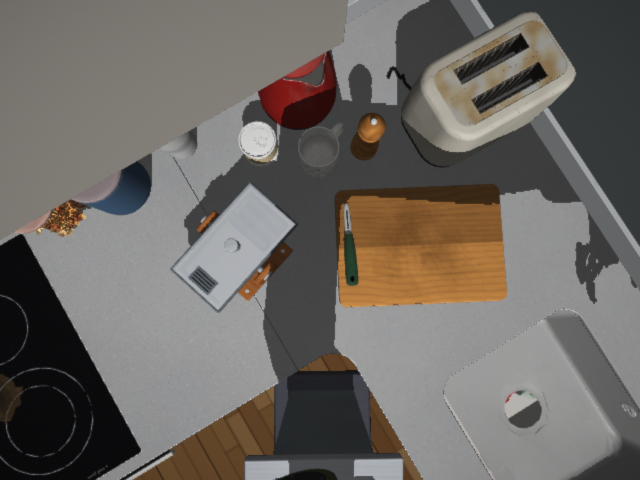

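View pics/scene0.png

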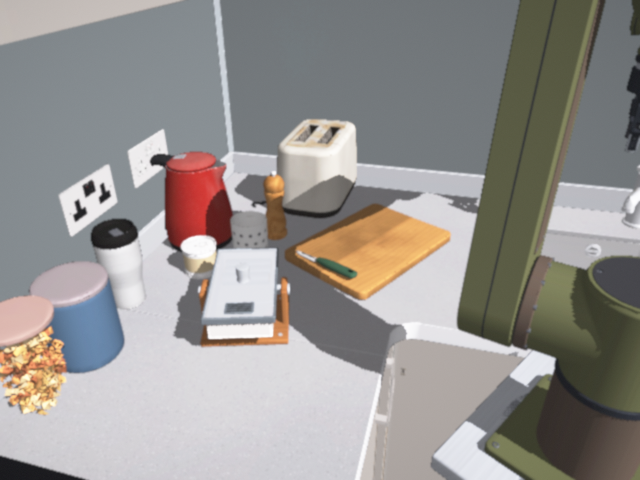

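```bash
cat > h.py <<'E'
import numpy as np, cv2
from scipy.spatial.transform import Rotation as R
from plant import *
def cam(n,o=None):
    c=calibration(n)
    if n!="wrist": return c["mtx"],np.array(c["eye"]),R.from_euler("xyz",c["attitude"]).as_matrix()
    T=c["hand_eye"]; Rt=R.from_euler("xyz",o["ee_rot"]).as_matrix()
    return c["mtx"],o["tcp_pos"]+Rt@T[:3,3],Rt@T[:3,:3]
def ray(C,u,v,z):
    K,e,A=C; d=A@np.array([(u-K[0,2])/K[0,0],-(v-K[1,2])/K[1,1],-1]); return e+d*(z-e[2])/d[2]
def proj(C,p):
    K,e,A=C; q=A.T@(np.array(p)-e); return K[0,2]+K[0,0]*q[0]/-q[2],K[1,2]-K[1,1]*q[1]/-q[2]
E
python3 - <<'E'
from h import *
C=cam("top")
for n,u,v,z in [("c1",250,183,.096),("c2",297,224,.096),("c3",219,311,.096),("c4",171,267,.096),("pad",203,279,.104),("knobtop",231,243,.128),
 ("b1",336,188,.022),("b2",499,185,.022),("b3",507,299,.022),("b4",339,306,.022),("peel",350,245,.031)]: print(n,ray(C,u,v,z).round(4))
im=cv2.imread("pics/top0.png"); cv2.imwrite("pics/topz.png",cv2.resize(im[170:320,160:310],(750,750),interpolation=cv2.INTER_CUBIC)[:600])
im=cv2.imread("pics/scene0.png"); cv2.imwrite("pics/scz.png",cv2.resize(im[230:360,180:320],None,fx=4.5,fy=4.5,interpolation=cv2.INTER_CUBIC))
E
```

```text
c1 [0.6917 0.1311 0.096 ]
c2 [0.6118 0.0427 0.096 ]
c3 [0.4514 0.1894 0.096 ]
c4 [0.5344 0.2794 0.096 ]
pad [0.511  0.2174 0.104 ]
knobtop [0.5748 0.1611 0.128 ]
b1 [ 0.695 -0.035  0.022]
b2 [ 0.6961 -0.3707  0.022 ]
b3 [ 0.4627 -0.3757  0.022 ]
b4 [ 0.4538 -0.0366  0.022 ]
peel [ 0.5761 -0.0608  0.031 ]
```

View pics/topz.png

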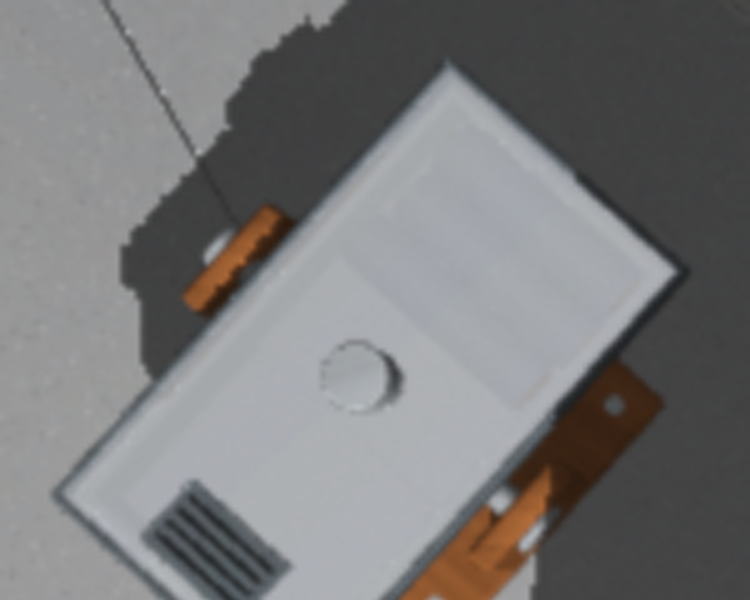

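View pics/scz.png

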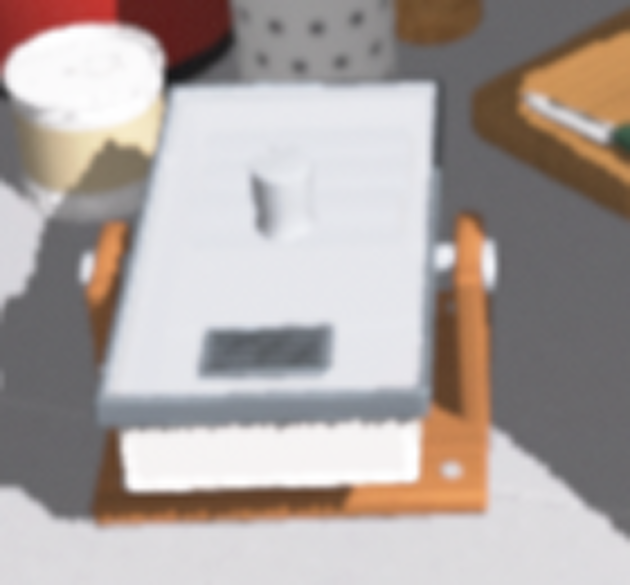

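```bash
cat >> h.py <<'E'
def delta(p,yaw,o=None,tilt=None):
    o=o or observe(); A=R.from_euler("xyz",o["ee_rot"]); B=R.from_euler("xyz",[np.pi,0,yaw])
    print("t",round(o["clock"],2),"tcp",o["tcp_pos"].round(4),"rpy",o["ee_rot"].round(3),"F",o["contact_force"].round(2),"g",round(o["grip_width"],2))
    print("shift",A.inv().apply(np.array(p)-o["tcp_pos"]).round(4),"turn",(A.inv()*B).as_rotvec().round(4))
E
python3 -c "
from h import *
delta([.51,.22,.28],.822)"
```

```text
t 0.1 tcp [ 0.2073 -0.6156  0.3028] rpy [-3.14  -0.     0.325] F [-0.07  0.05  0.98] g 1.0
shift [ 0.5535 -0.6953  0.0242] turn [-0.0018 -0.0006 -0.4972]
```

>>> drive_tool(plan=[[0.5535, -0.6953, 0.0242, 0, 0, -0.4972], [0.5535, -0.6953, 0.0242, 0, 0, -0.4972], [0.5535, -0.6953, 0.0242, 0, 0, -0.4972], [0.5535, -0.6953, 0.0242, 0, 0, -0.4972], [0.5535, -0.6953, 0.0242, 0, 0, -0.4972]], fingers=0)

```text
clock: 0.72
tcp_pos: [0.3139, -0.3203, 0.2949]
ee_rot: [-3.141, -0.0, 0.821]
contact_force: [1.1, 1.2, 0.8]
grip_width: 0.001
```

```bash
python3 -c "
from h import *
delta([.51,.22,.28],.822)"
```

```text
t 0.72 tcp [ 0.3139 -0.3203  0.2949] rpy [-3.141 -0.     0.821] F [1.08 1.18 0.8 ] g 0.0
shift [ 0.5291 -0.2245  0.0152] turn [-0.0003 -0.0004 -0.0007]
```

>>> drive_tool(plan=[[0.529, -0.2245, 0.0152, 0, 0, 0], [0.529, -0.2245, 0.0152, 0, 0, 0], [0.529, -0.2245, 0.0152, 0, 0, 0], [0.529, -0.2245, 0.0152, 0, 0, 0], [0.529, -0.2245, 0.0152, 0, 0, 0]])

```text
clock: 1.35
tcp_pos: [0.4202, -0.0265, 0.287]
ee_rot: [3.141, -0.0, 0.822]
contact_force: [1.3, -0.8, -0.7]
grip_width: 0.001
```

```bash
python3 -c "
from h import *
delta([.51,.22,.28],.822)"
```

```text
t 1.35 tcp [ 0.4202 -0.0265  0.287 ] rpy [ 3.141 -0.     0.822] F [ 1.28 -0.76 -0.65] g 0.0
shift [ 0.2417 -0.102   0.007 ] turn [ 0.0006 -0.0003 -0.0001]
```

>>> drive_tool(plan=[[0.2417, -0.102, 0.007, 0, 0, 0], [0.2417, -0.102, 0.007, 0, 0, 0], [0.2417, -0.102, 0.007, 0, 0, 0], [0.2417, -0.102, 0.007, 0, 0, 0], [0.2417, -0.102, 0.007, 0, 0, 0]])

```text
clock: 1.98
tcp_pos: [0.5101, 0.2208, 0.2791]
ee_rot: [-3.14, 0.001, 0.826]
contact_force: [-0.1, -0.3, 0.4]
grip_width: -0.0
```

```bash
python3 -c "
from h import *
delta([.51,.22,.21],.822)
cv2.imwrite('pics/w1.png',grab_frame('wrist')[:,:,::-1])
delta([.51,.22,.21],.822)
"
```

```text
t 1.98 tcp [0.5101 0.2208 0.2791] rpy [-3.14e+00  1.00e-03  8.26e-01] F [-0.13 -0.28  0.4 ] g -0.0
shift [-0.0006  0.0006  0.0691] turn [-0.0011  0.0013  0.0039]
t 2.02 tcp [0.5101 0.2204 0.2792] rpy [-3.14e+00  1.00e-03  8.25e-01] F [-1.64  1.03  0.8 ] g -0.0
shift [-0.0003  0.0003  0.0692] turn [-0.0011  0.0009  0.0031]
```

View pics/w1.png

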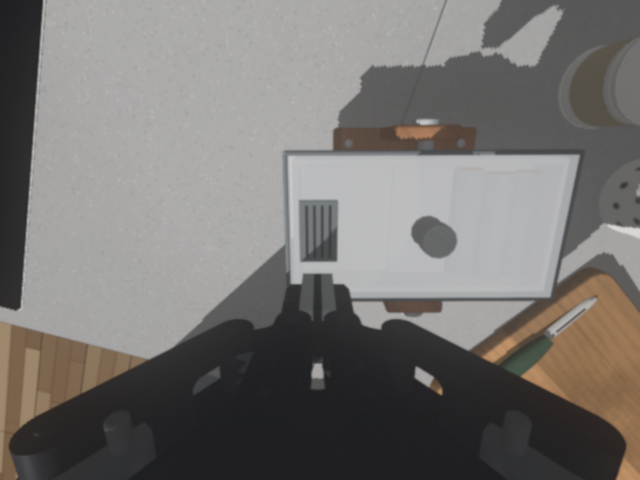

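```bash
python3 -c "
from h import *
o=observe();C=cam('wrist',o)
for n,u,v,z in [('pad',319,231,.103),('knobtop',438,240,.128),('c',285,151,.097),('c',582,151,.097),('c',552,299,.097),('c',289,299,.097)]: print(n,ray(C,u,v,z).round(4))
"
```

```text
pad [0.511  0.2184 0.103 ]
knobtop [0.5724 0.1625 0.128 ]
c [0.533  0.2795 0.097 ]
c [0.6944 0.1306 0.097 ]
c [0.6134 0.041  0.097 ]
c [0.4512 0.1906 0.097 ]
```

>>> drive_tool(plan=[[0, 0, 0.05, 0, 0, 0], [0, 0, 0.08, 0, 0, 0], [0, 0, 0.092, 0, 0, 0], [0, 0, 0.096, 0, 0, 0], [0, 0, 0.098, 0, 0, 0]])

```text
clock: 2.65
tcp_pos: [0.5108, 0.2177, 0.1835]
ee_rot: [3.14, -0.002, 0.821]
contact_force: [-0.1, -0.0, -0.9]
grip_width: 0.003
```

>>> drive_tool(plan=[[0, 0, 0.002, 0, 0, 0], [0, 0, 0.004, 0, 0, 0], [0, 0, 0.006, 0, 0, 0], [0, 0, 0.006, 0, 0, 0]])

```text
clock: 3.15
tcp_pos: [0.5099, 0.2179, 0.176]
ee_rot: [-3.141, 0.0, 0.822]
contact_force: [-0.8, 0.2, -0.1]
grip_width: -0.001
```

>>> drive_tool(plan=[[0, -0.001, 0.003, 0, 0, 0], [0, -0.002, 0.006, 0, 0, 0], [0, -0.002, 0.009, 0, 0, 0], [0, -0.003, 0.012, 0, 0, 0], [0, -0.003, 0.015, 0, 0, 0]])

```text
clock: 3.78
tcp_pos: [0.5078, 0.2202, 0.1617]
ee_rot: [-3.141, -0.0, 0.822]
contact_force: [-2.3, -0.5, 5.5]
grip_width: -0.002
```

>>> drive_tool(plan=[[0, 0, 0.003, 0, 0, 0], [0, -0.001, 0.006, 0, 0, 0], [0, -0.001, 0.009, 0, 0, 0], [0, -0.002, 0.011, 0, 0, 0], [0, -0.002, 0.011, 0, 0, 0]])

```text
clock: 4.4
tcp_pos: [0.5068, 0.2213, 0.1506]
ee_rot: [3.141, -0.001, 0.822]
contact_force: [0.7, -1.5, 5.0]
grip_width: -0.001
```

```bash
python3 -c "
from h import *
delta([.51,.22,.21],.822)
cv2.imwrite('pics/s2.png',cv2.resize(grab_frame('scene')[200:360,150:350,::-1],None,fx=3.5,fy=3.5,interpolation=cv2.INTER_CUBIC))
cv2.imwrite('pics/w2.png',grab_frame('wrist')[:,:,::-1])
"
```

```text
t 4.4 tcp [0.5068 0.2213 0.1506] rpy [ 3.141e+00 -1.000e-03  8.220e-01] F [ 0.65 -1.5   5.03] g -0.0
shift [ 0.0013  0.0033 -0.0594] turn [ 0.001  -0.0009  0.0001]
```

View pics/s2.png

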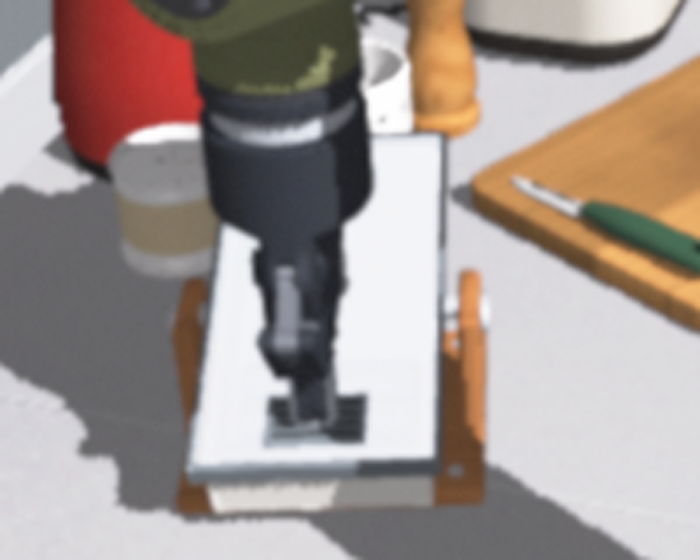

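View pics/w2.png

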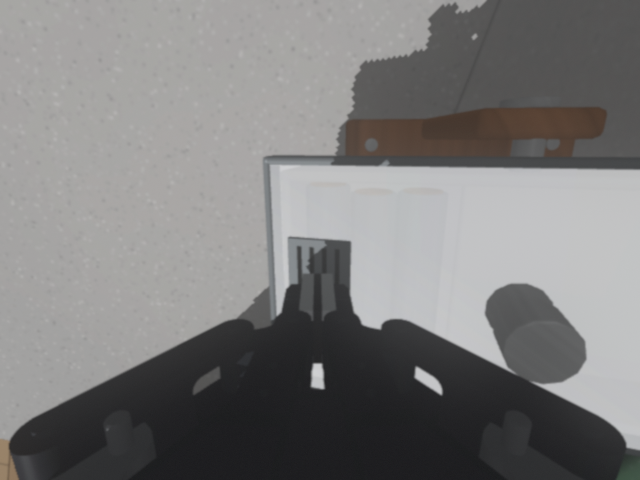

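>>> drive_tool(plan=[[0, 0, 0.002, 0, 0, 0], [0, 0, 0.004, 0, 0, 0], [0, 0, 0.004, 0, 0, 0], [0, 0, 0.004, 0, 0, 0]])

```text
clock: 5.0
tcp_pos: [0.5068, 0.2213, 0.1467]
ee_rot: [3.141, -0.001, 0.822]
contact_force: [0.4, -1.8, 5.0]
grip_width: -0.0
```

```bash
python3 -c "
from h import *
delta([.51,.22,.21],.822)
cv2.imwrite('pics/w3.png',grab_frame('wrist')[:,:,::-1])
"
```

```text
t 5.0 tcp [0.5068 0.2213 0.1467] rpy [ 3.141e+00 -1.000e-03  8.220e-01] F [ 0.36 -1.84  5.  ] g -0.0
shift [ 0.0013  0.0033 -0.0633] turn [ 0.0007 -0.001  -0.0001]
```

View pics/w3.png

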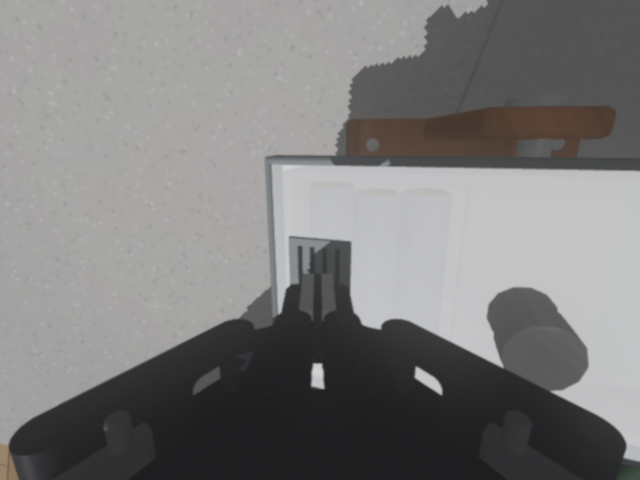

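Three tubes show under the lid at columns 310–448, left of the step at about 455, so all are in the deep end. Next I ease the dish up.

>>> drive_tool(plan=[[0, 0, -0.0025, 0, 0, 0], [0, 0.001, -0.005, 0, 0, 0], [0, 0.001, -0.0075, 0, 0, 0], [0, 0.002, -0.01, 0, 0, 0], [0, 0.002, -0.0125, 0, 0, 0]])

```text
clock: 5.68
tcp_pos: [0.5074, 0.2204, 0.1586]
ee_rot: [-3.14, 0.0, 0.822]
contact_force: [-1.9, 3.5, 2.9]
grip_width: -0.002
```

>>> drive_tool(plan=[[0, 0, -0.0025, 0, 0, 0], [0, 0.001, -0.005, 0, 0, 0], [0, 0.001, -0.0075, 0, 0, 0], [0, 0.002, -0.01, 0, 0, 0], [0, 0.002, -0.0125, 0, 0, 0]])

```text
clock: 6.3
tcp_pos: [0.5094, 0.218, 0.1711]
ee_rot: [3.14, 0.001, 0.822]
contact_force: [1.3, -0.5, 1.2]
grip_width: -0.003
```

>>> drive_tool(plan=[[0, 0, -0.002, 0, 0, 0], [0, 0.001, -0.004, 0, 0, 0], [0, 0.001, -0.006, 0, 0, 0], [0, 0.002, -0.008, 0, 0, 0], [0, 0.002, -0.01, 0, 0, 0]])

```text
clock: 6.92
tcp_pos: [0.5107, 0.2172, 0.1812]
ee_rot: [-3.142, 0.0, 0.822]
contact_force: [-0.5, 0.0, 0.4]
grip_width: -0.0
```

>>> drive_tool(plan=[[0, 0, -0.04, 0, 0, 0], [0, 0, -0.09, 0, 0, 0], [0, 0, -0.1, 0, 0, 0], [0, 0, -0.1, 0, 0, 0]])

```text
clock: 7.42
tcp_pos: [0.5109, 0.2173, 0.282]
ee_rot: [3.141, -0.002, 0.822]
contact_force: [0.6, -0.0, -0.2]
grip_width: 0.005
```

```bash
python3 -c "
from h import *
delta([.5725,.1612,.24],.822)
cv2.imwrite('pics/w4.png',grab_frame('wrist')[:,:,::-1])
"
```

```text
t 7.42 tcp [0.5109 0.2173 0.282 ] rpy [ 3.141e+00 -2.000e-03  8.220e-01] F [ 0.58 -0.01 -0.25] g 0.0
shift [0.0007 0.0833 0.042 ] turn [ 0.0009 -0.0015  0.0001]
```

View pics/w4.png

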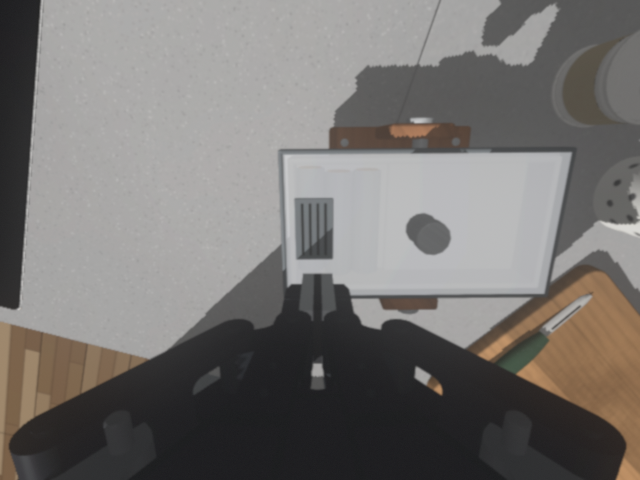

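```bash
python3 -c "
from h import *
o=observe();C=cam('wrist',o)
for n,u,v,z in [('pad',314,229,.103),('knobtop',434,237,.128),('c',281,150,.097),('c',574,149,.097),('c',546,296,.097),('c',285,297,.097),('t',309,170,.08),('t',337,170,.08),('t',367,170,.08),('step',384,170,.065)]: print(n,ray(C,u,v,z).round(4))
im=cv2.imread('pics/w4.png');cv2.imwrite('pics/w4z.png',cv2.resize(cv2.convertScaleAbs(im[140:310,270:430],alpha=2.5,beta=-330),None,fx=3.5,fy=3.5,interpolation=cv2.INTER_CUBIC))
"
```

```text
pad [0.5093 0.2186 0.103 ]
knobtop [0.5718 0.162  0.128 ]
c [0.5317 0.2786 0.097 ]
c [0.6914 0.1312 0.097 ]
c [0.6112 0.042  0.097 ]
c [0.4498 0.1907 0.097 ]
t [0.5355 0.2529 0.08  ]
t [0.552  0.2375 0.08  ]
t [0.5697 0.2211 0.08  ]
step [0.581  0.2088 0.065 ]
```

View pics/w4z.png

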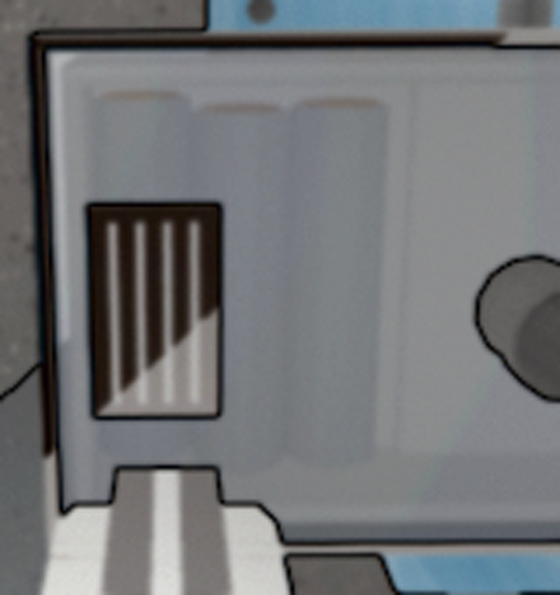

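>>> drive_tool(plan=[[0, 0.05, 0.02, 0, 0, 0], [0, 0.083, 0.04, 0, 0, 0], [0, 0.083, 0.06, 0, 0, 0], [0, 0.083, 0.07, 0, 0, 0], [0, 0.083, 0.07, 0, 0, 0]], fingers=60)

```text
clock: 8.1
tcp_pos: [0.5701, 0.1613, 0.2093]
ee_rot: [-3.139, 0.003, 0.823]
contact_force: [0.8, -0.2, 0.4]
grip_width: 0.601
```

```bash
python3 -c "
from h import *
delta([.572,.1615,.174],.822)
cv2.imwrite('pics/w5.png',grab_frame('wrist')[:,:,::-1])
"
```

```text
t 8.1 tcp [0.5701 0.1613 0.2093] rpy [-3.139e+00  3.000e-03  8.230e-01] F [ 0.79 -0.24  0.43] g 0.6
shift [0.0015 0.0013 0.0353] turn [-0.0022  0.0026  0.001 ]
```

View pics/w5.png

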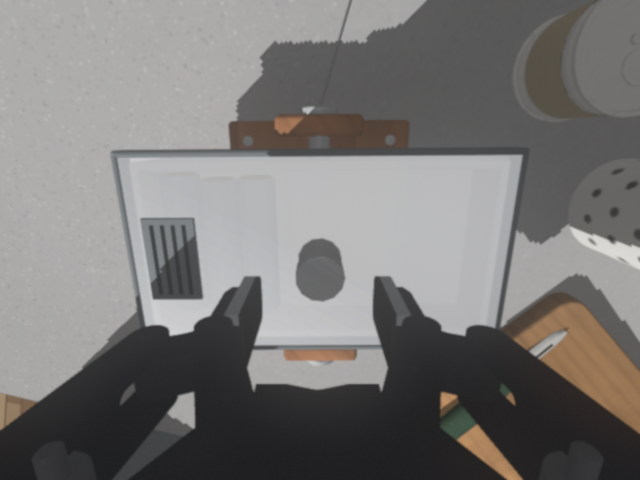

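>>> drive_tool(plan=[[0.001, 0.001, 0.012, 0, 0, 0], [0.001, 0.001, 0.024, 0, 0, 0], [0.001, 0.001, 0.031, 0, 0, 0], [0.001, 0.001, 0.034, 0, 0, 0], [0.001, 0.001, 0.035, 0, 0, 0]])

```text
clock: 8.78
tcp_pos: [0.5729, 0.1607, 0.176]
ee_rot: [-3.141, 0.0, 0.822]
contact_force: [-0.0, -0.1, -1.0]
grip_width: 0.602
```

>>> drive_tool(plan=[[0, 0, 0, 0, 0, 0], [0, 0, 0, 0, 0, 0], [0, 0, 0, 0, 0, 0], [0, 0, 0, 0, 0, 0], [0, 0, 0, 0, 0, 0]], fingers=0)

```text
clock: 9.4
tcp_pos: [0.5732, 0.1609, 0.1769]
ee_rot: [3.141, -0.001, 0.822]
contact_force: [-0.9, -0.2, 5.2]
grip_width: 0.271
```

```bash
python3 -c "
from h import *
delta([.577,-.225,.30],0)
cv2.imwrite('pics/w6.png',grab_frame('wrist')[:,:,::-1])
cv2.imwrite('pics/s6.png',cv2.resize(grab_frame('scene')[200:360,150:350,::-1],None,fx=3.5,fy=3.5,interpolation=cv2.INTER_CUBIC))
"
```

```text
t 9.4 tcp [0.5732 0.1609 0.1769] rpy [ 3.141e+00 -1.000e-03  8.220e-01] F [-0.91 -0.17  5.2 ] g 0.27
shift [-0.28    0.2655 -0.1233] turn [ 1.000e-04 -1.100e-03  8.219e-01]
```

View pics/w6.png

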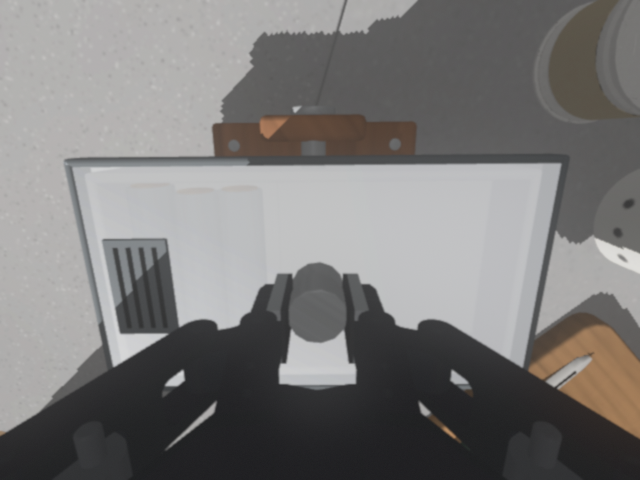

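View pics/s6.png

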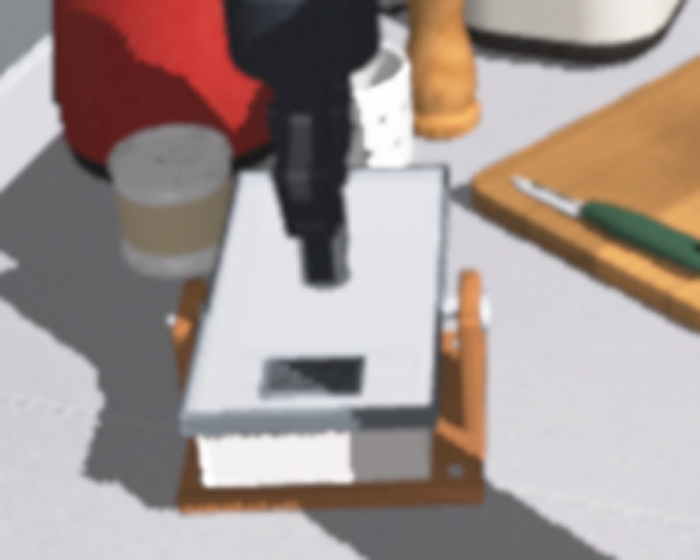

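>>> drive_tool(plan=[[0, 0, -0.005, 0, 0, 0], [0, 0, -0.012, 0, 0, 0], [0, 0, -0.02, 0, 0, 0], [0, 0, -0.03, 0, 0, 0], [0, 0, -0.045, 0, 0, 0]])

```text
clock: 10.12
tcp_pos: [0.5727, 0.1607, 0.2217]
ee_rot: [-3.141, 0.001, 0.822]
contact_force: [-0.3, -0.2, -1.5]
grip_width: 0.267
```

>>> drive_tool(plan=[[0, 0, -0.02, 0, 0, 0], [0, 0, -0.04, 0, 0, 0], [0, 0, -0.06, 0, 0, 0], [0, 0, -0.075, 0, 0, 0], [0, 0, -0.075, 0, 0, 0]])

```text
clock: 10.75
tcp_pos: [0.5736, 0.1609, 0.2983]
ee_rot: [3.14, -0.003, 0.822]
contact_force: [-0.5, 0.0, -2.7]
grip_width: 0.272
```

```bash
python3 -c "
from h import *
delta([.577,-.225,.29],0)
cv2.imwrite('pics/s7.png',grab_frame('scene')[:,:,::-1])
cv2.imwrite('pics/w7.png',grab_frame('wrist')[:,:,::-1])
"
```

```text
t 10.75 tcp [0.5736 0.1609 0.2983] rpy [ 3.14e+00 -3.00e-03  8.22e-01] F [-0.5   0.05 -2.71] g 0.27
shift [-0.2804  0.2652  0.0081] turn [ 8.000e-04 -3.300e-03  8.221e-01]
```

View pics/s7.png

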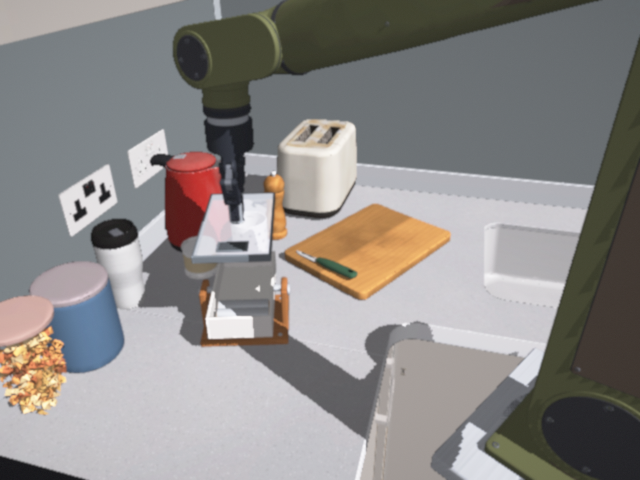

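View pics/w7.png

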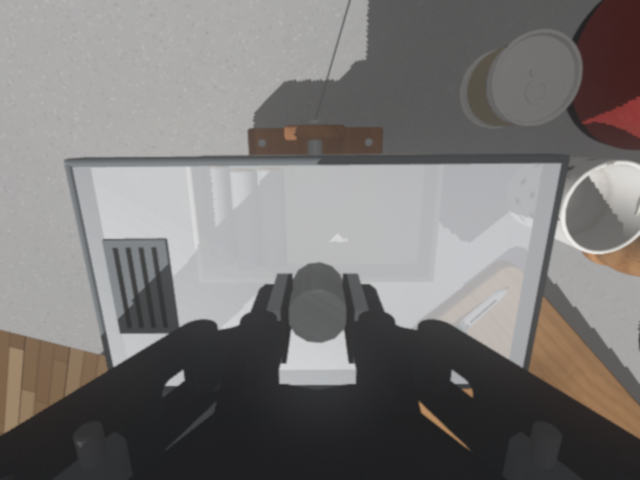

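>>> drive_tool(plan=[[-0.02, 0.019, 0, 0, 0, 0.1], [-0.06, 0.056, 0, 0, 0, 0.25], [-0.1, 0.095, 0, 0, 0, 0.4], [-0.14, 0.133, 0, 0, 0, 0.55], [-0.175, 0.165, 0, 0, 0, 0.68]])

```text
clock: 11.48
tcp_pos: [0.5739, -0.0816, 0.2946]
ee_rot: [-3.141, 0.002, 0.137]
contact_force: [0.8, 0.2, -1.2]
grip_width: 0.273
```

```bash
python3 -c "
from h import *
delta([.577,-.235,.26],0.01)
"
```

```text
t 11.47 tcp [ 0.5739 -0.0816  0.2946] rpy [-3.141e+00  2.000e-03  1.370e-01] F [ 0.82  0.17 -1.22] g 0.27
shift [-0.0178  0.1524  0.0345] turn [-0.0006  0.0022  0.127 ]
```

>>> drive_tool(plan=[[-0.005, 0.035, 0.0, 0, 0, 0.05], [-0.01, 0.075, 0.0, 0, 0, 0.1], [-0.015, 0.115, 0.01, 0, 0, 0.127], [-0.018, 0.145, 0.025, 0, 0, 0.127], [-0.018, 0.1524, 0.0345, 0, 0, 0.127]])

```text
clock: 12.1
tcp_pos: [0.5775, -0.2344, 0.2591]
ee_rot: [-3.14, 0.003, 0.013]
contact_force: [0.3, -0.1, -2.8]
grip_width: 0.27
```

>>> drive_tool(plan=[[0, 0, 0.025, 0, 0, 0], [0, 0, 0.05, 0, 0, 0], [0, 0, 0.075, 0, 0, 0], [0, 0, 0.095, 0, 0, 0], [0, 0, 0.1, 0, 0, 0]])

```text
clock: 12.72
tcp_pos: [0.5775, -0.2321, 0.1594]
ee_rot: [-3.14, 0.003, 0.016]
contact_force: [-0.5, 0.3, -1.4]
grip_width: 0.268
```

```bash
python3 -c "
from h import *
delta([.577,-.235,.113],0.01)
cv2.imwrite('pics/t8.png',grab_frame('top')[:,:,::-1])
cv2.imwrite('pics/s8.png',cv2.resize(grab_frame('scene')[180:360,240:500,::-1],None,fx=3,fy=3,interpolation=cv2.INTER_CUBIC))
cv2.imwrite('pics/w8.png',grab_frame('wrist')[:,:,::-1])
"
```

```text
t 12.72 tcp [ 0.5775 -0.2321  0.1594] rpy [-3.14e+00  3.00e-03  1.60e-02] F [-0.45  0.32 -1.39] g 0.27
shift [-0.0004  0.0029  0.0464] turn [-0.0019  0.0033  0.0056]
```

View pics/s8.png

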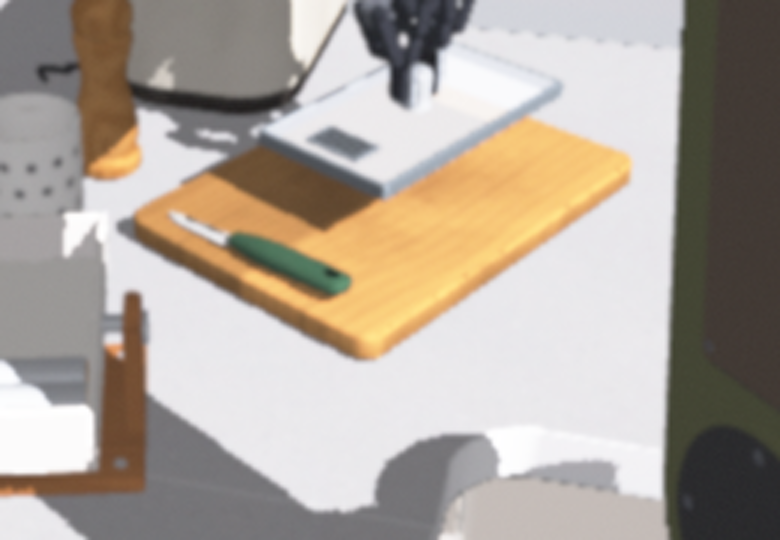

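View pics/w8.png

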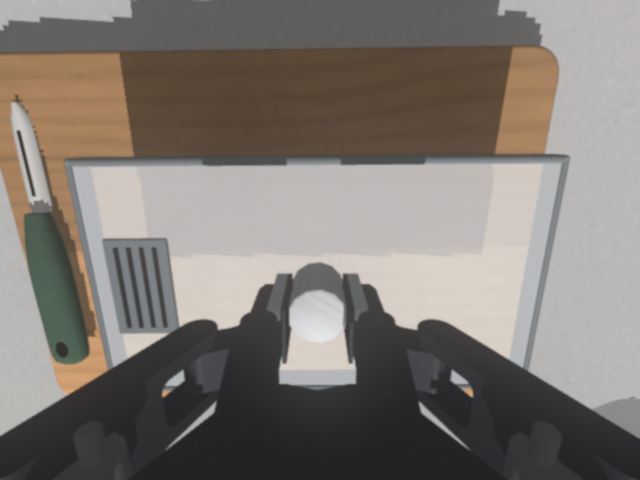

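View pics/t8.png

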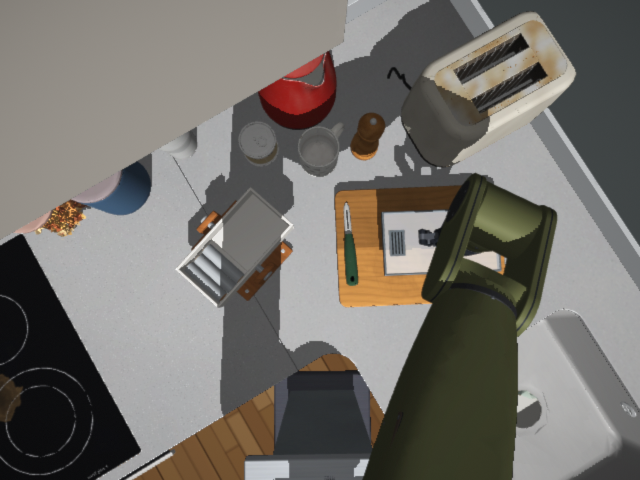

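>>> drive_tool(plan=[[0, 0.001, 0.012, 0, 0, 0], [0, 0.002, 0.024, 0, 0, 0], [0, 0.003, 0.034, 0, 0, 0], [0, 0.003, 0.039, 0, 0, 0], [0, 0.003, 0.041, 0, 0, 0]])

```text
clock: 13.5
tcp_pos: [0.5783, -0.2361, 0.12]
ee_rot: [-3.141, 0.001, 0.015]
contact_force: [-0.9, 0.3, -1.3]
grip_width: 0.27
```

>>> drive_tool(plan=[[0, 0, 0.001, 0, 0, 0], [0, 0, 0.002, 0, 0, 0], [0, 0, 0.003, 0, 0, 0], [0, 0, 0.003, 0, 0, 0]])

```text
clock: 14.0
tcp_pos: [0.5784, -0.2361, 0.1177]
ee_rot: [-3.142, -0.0, 0.015]
contact_force: [0.1, -0.3, -2.1]
grip_width: 0.274
```

>>> drive_tool(plan=[[0, 0, 0.001, 0, 0, 0], [0, 0, 0.002, 0, 0, 0], [0, 0, 0.003, 0, 0, 0], [0, 0, 0.003, 0, 0, 0]])

```text
clock: 14.5
tcp_pos: [0.5784, -0.2361, 0.1145]
ee_rot: [-3.141, 0.0, 0.015]
contact_force: [-0.2, -0.6, -2.6]
grip_width: 0.273
```

>>> drive_tool(plan=[[0, 0, 0.0005, 0, 0, 0], [0, 0, 0.001, 0, 0, 0], [0, 0, 0.0015, 0, 0, 0], [0, 0, 0.0015, 0, 0, 0]])

```text
clock: 15.0
tcp_pos: [0.5785, -0.2362, 0.1135]
ee_rot: [-3.142, 0.0, 0.015]
contact_force: [-1.3, -0.1, 1.4]
grip_width: 0.273
```

>>> drive_tool(plan=[[0, 0, 0.0005, 0, 0, 0], [0, 0, 0.0005, 0, 0, 0]])

```text
clock: 15.25
tcp_pos: [0.5785, -0.2362, 0.1136]
ee_rot: [-3.142, 0.0, 0.015]
contact_force: [-3.5, 1.3, 4.7]
grip_width: 0.267
```

>>> drive_tool(plan=[[0, 0, 0, 0, 0, 0], [0, 0, 0, 0, 0, 0], [0, 0, 0, 0, 0, 0], [0, 0, 0, 0, 0, 0], [0, 0, 0, 0, 0, 0]], fingers=60)

```text
clock: 15.88
tcp_pos: [0.5785, -0.2362, 0.1126]
ee_rot: [3.142, -0.0, 0.015]
contact_force: [-0.1, 0.1, 0.3]
grip_width: 0.601
```

>>> drive_tool(plan=[[0, 0, -0.01, 0, 0, 0], [0, 0, -0.03, 0, 0, 0], [0, 0, -0.08, 0, 0, 0], [0, 0, -0.13, 0, 0, 0], [0, 0, -0.15, 0, 0, 0]])

```text
clock: 16.5
tcp_pos: [0.5799, -0.2369, 0.269]
ee_rot: [3.138, -0.008, 0.015]
contact_force: [0.3, 0.0, 0.3]
grip_width: 0.601
```

```bash
python3 -c "
from h import *
delta([.577,-.235,.113],0.01)
cv2.imwrite('pics/s9.png',cv2.resize(grab_frame('scene')[180:360,190:480,::-1],None,fx=2.7,fy=2.7,interpolation=cv2.INTER_CUBIC))
o=observe();C=cam('wrist',o)
cv2.imwrite('pics/w9.png',grab_frame('wrist')[:,:,::-1])
"
```

```text
t 16.5 tcp [ 0.5799 -0.2369  0.269 ] rpy [ 3.138 -0.008  0.015] F [0.33 0.02 0.29] g 0.6
shift [-0.0041 -0.0026  0.156 ] turn [ 0.004  -0.0077  0.005 ]
```

View pics/s9.png

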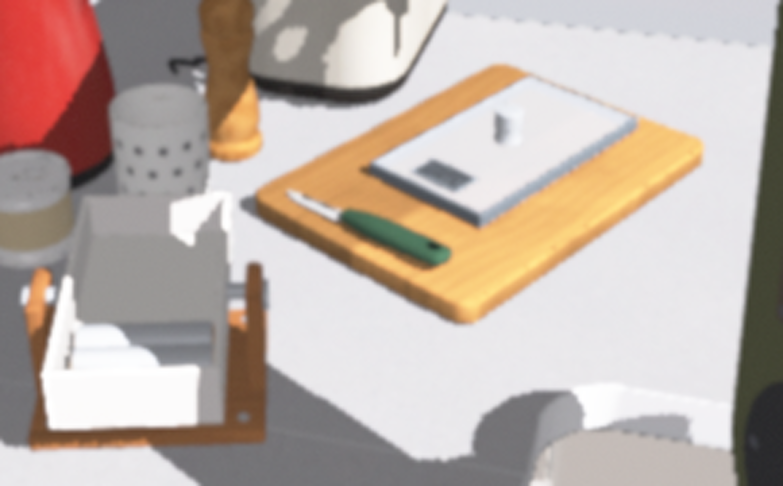

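View pics/w9.png

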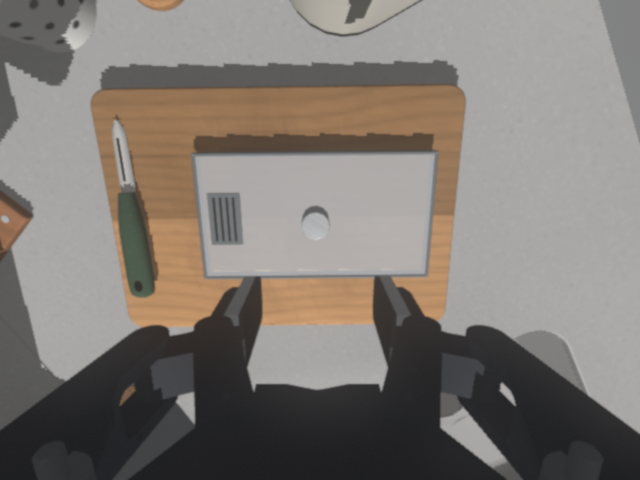

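```bash
python3 -c "
from h import *
im=grab_frame('top')[:,:,::-1]
a=cv2.resize(im[170:320,165:310],None,fx=3.9,fy=3.9,interpolation=cv2.INTER_CUBIC)
cv2.imwrite('pics/t10.png',a)
C=cam('top')
dc=np.array([.5725,.1608])
for p in [(.042),(-.042)]: pass
d=np.array([np.cos(np.radians(137.3)),np.sin(np.radians(137.3))])
for s in (100,60.5,21): print(s,np.round((np.array(proj(C,[*(dc+d*s/1000),.064]))-[165,170])*3.9))
c=cam('top'); print(ray(C,350,245,.031))
"
```

```text
100 [145. 451.]
60.5 [200. 391.]
21 [254. 332.]
[ 0.57606521 -0.06076102  0.031     ]
```

View pics/t10.png

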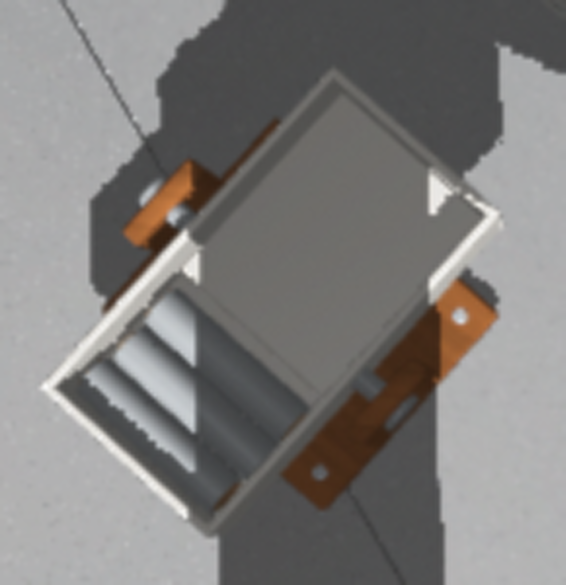

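The top view shows three tubes side by side in the deep end, with the raised floor empty and the dish level. The lid lies flat on the board.

```bash
python3 -c "
from plant import *
print(sign_off()); print(observe()['clock'])"
```

```text
the job is handed in; nothing more can be done
None
the job is handed in; nothing more can be done
```

I pressed the pad until all three tubes had rolled into the deep end, with about 5 N on the finger. I then followed the dish back up at about 20 mm/s. After that I lifted the lid by its knob, turned it about 46° and set it down on the board, with contact at a few newtons, before letting go and backing off. I handed the job in at about 17 s of the 61 s allowed; the hand-in gives no verdict.

- **Tubes and dish:** The last top picture shows three tubes side by side in the deep end, the raised floor empty and the dish level.
- **Lid:** It lies flat and right way up, centred near (0.578, -0.236). That is about 30 mm from the board's centre along the board's y.
- **Peeler:** It looks where it was in the pictures taken after the lid was set down, with the lid clear of it; I did not measure its position again.

No check failed or disagreed.

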